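# Line up the laundry supplies along the worktop rail

## Task

Clear the folding space on the laundry worktop by pushing, without picking anything up: first slide the flat carton into the corner of the low wooden rail, its long side flush against the long rail and its end against the end stop. Then slide the round metal tin up against the long rail next to the carton, so that it touches both. Push smoothly, keep both standing upright, leave everything else where it is, and finish with the hand clear.

Things in the scene. Friction and masses are not known exactly. Their poses are not given: they have to be found in the camera images.
- rail: Fixed L-shaped rail of slippery waxed wood, 18 mm high, 14 mm thick, turned up to 0.12 rad. Origin on the worktop at its inner corner. Its x axis points away from the robot, square into the long arm, whose inner face is the plane x = 0, from y = 0 to y = -520 mm. The end stop (short arm) has its inner face in the plane y = 0, from x = 0 to x = -100 mm. The free side is x < 0, y < 0.
- carton: Closed flat cardboard carton with pale paper patches, 70 mm (its x) by 110 mm (its y) by 60 mm high, 0.3 to 0.55 kg, loose in front of the rail; origin at the centre of its underside. Starts turned up to 0.4 rad from the world axes, long side roughly along the rail. Seated, its origin is at x = -35, y = -55 mm in the rail's frame.
- tin: Plain round metal tin with lid, 70 mm diameter, 65 mm high, 0.22 to 0.41 kg, loose in front of the rail, left or right of the carton; origin at the centre of its underside. In place its origin is at x = -35, y = -145 mm in the rail's frame.
- peg: Bystander: wooden clothes peg lying between carton and tin, 72 x 12 x 15 mm, length along its x; origin under its centre.
- brush: Bystander: hand brush lying on the right (-y) part of the worktop, handle towards the robot, about 200 mm long, 42 mm wide, 20 mm high; origin under its middle.
- cup: Bystander: small blue dosing cup, 56 mm wide, 45 mm high, behind the rail; origin under its centre.
- spray: Bystander: white spray bottle, 64 mm wide, 190 mm high, left (+y) of the rail; origin under its centre.
- jar: Bystander: glass jar with wooden cap, 64 mm wide, 95 mm high, behind the rail; origin under its centre.
- soapbox: Bystander: white upright packet, 50 x 75 x 95 mm, behind the rail; origin under its centre.

How it is judged (in metres and radians):
On the way, in this order (a step that is already met when the one before it is completed fails the run):
1. the carton is in the rail's corner, flush against both arms (x of carton in the frame of rail above -0.041 m and y of carton in the frame of rail between -0.062 and -0.048 m and angle between the x axis of carton and the x axis of rail, either way round below 0.07 rad), for 0.2 s.
2. the tin is against the long rail and the carton (x of tin in the frame of rail above -0.042 m and y of tin in the frame of rail below -0.13 m and horizontal distance between tin and carton below 0.097 m), for 0.2 s.
At the end, for the whole second after the job is handed in: Carton in the rail's corner: gap under 6 mm to the long arm and under 7 mm to the end stop, square to the rail within 0.07 rad. Tin beside it on the free side: within 7 mm of the long arm and 7 mm of the carton. Both upright on the worktop and at rest (all of step 1 and all of step 2 and x of each of carton, tin in the frame of rail below -0.028 m and height (world z) of each of carton, tin below 0.005 m and angle between each of carton, tin's own z axis and vertical below 0.08 rad and linear speed of each of carton, tin below 0.01 m/s); the robot touches nothing.
It fails at once if the carton or the tin is lifted off the worktop (12 mm) (height (world z) of any of carton, tin above 0.012 m).
It fails at once if the carton or the tin is tipped (0.25 rad) (angle between any of carton, tin's own z axis and vertical above 0.25 rad).
It fails at once if the carton or the tin is knocked along instead of pushed smoothly (over 0.5 m/s) (linear speed of any of carton, tin above 0.5 m/s).
It fails at once if one of the other things is displaced by more than 25 mm (distance of any of peg, brush, cup, spray, jar, soapbox from where it was at the start of the episode above 0.025 m).
It also fails if it takes over 64 s, if anything falls off the work surface, if the arm or the gripper's body presses on something with over 40 N, if the wrist force passes 120 N, or if a joint passes its speed limit or range.

## Robot

A 6-joint arm with a two-finger parallel gripper is mounted at the origin on the work surface. World frame = base frame: x ahead of the robot, y to its left, z up, the work surface at z = 0. Lengths are in mm, angles in degrees, forces in N, time in s.
With the tool pointing down it reaches from about 350 to 850 mm from the base axis. Payload 8.1 kg.
Tool frame: the origin (TCP) lies midway between the tips of the shut fingers; the grasp point (between the pads) lies 19 mm behind it; z points along the fingers, y is the line along which they close (so a half turn about z gives the same grasp; the last joint's range is limited). The gripper opens to 85 mm and grips with 20 to 120 N. Pads are 22 mm wide; open, the fingers measure 114 mm over their backs; the gripper's body (76 mm by 85 mm) begins 54 mm behind the grasp point. The pads swing forward as they close: fully open they stand 13 mm farther back than shut.
Start: joints at [-69.064, 7.471, 85.268, -0, 87.261, -4.893], TCP at [261.431, -540.055, 231.292] pointing down, gripper open.
Joint ranges: [-169.43, 169.43], [-51.17, 129.36], [1.28, 143.12], [-76.62, 256.62], [0, 156.53], [-152.29, 152.29]. Speed limits (degrees/s): [136.94, 136.94, 159.86, 180, 180, 180].

## Interface

Orientations are given as [roll, pitch, yaw] about the fixed x, y, z axes, in that order (R = Rz(yaw) Ry(pitch) Rx(roll)).
In Python, from bench import sense, snapshot, camera_params, hand_in, masks_of, pinpoint gives the robot as it stands.
- The arm moves only by the tool step_arm, never from a script. Its argument "targets" is a list of rows, each an object with "angular": the turn, a rotation vector about the tool's x, y, z scaled (see below), a list of three; "dp": the shift along the tool's x, y, z scaled (see below), a list of three; "fingers": the closure, from 0 (fully open) to 1 (shut). A call has exactly 8 rows; each row is the pose to reach, as a shift and turn from the pose commanded when the call began, along the tool's axes at that moment, turning the shorter way round; what a row does not reach only later rows make up. The controller multiplies each number of a shift by 0.2 m and each number of a turn by 180 degrees. A row lasts 1/8 s, in which the tool goes at most 62.5 mm and 10.7 degrees, less where a joint would pass 70% of its speed; a pose out of reach is approached as far as the arm can. A call with a number of a shift or a turn outside -1 to 1 is refused whole. A call with a gripper value outside its range is refused whole. The fingers move at their own pace and stop on an object; "newtons" is the grip in N (left out, the last holds). Time passes only in rows, so rows that repeat a pose let the fingers close, or fill a call up. It gives the time, the measured TCP pose, the force, the opening and the grip force at its end, in the units of the state.
- sense(): the state, without advancing time (a new reading comes with each control period).
- snapshot(name): name is "scene" or "top"; returns the picture (420x560x3 uint8, blue, green, red); there is no depth.
- camera_params(name): a dict with "vfov" (degrees; the focal length in pixels is half the picture's height over the tangent of half this angle, whatever the lens; pixels are square), "cx", "cy" (the principal point, pixels), "R" (3x3) and "t" (3): a world point X has camera coordinates R X + t. Camera axes: x right, y down, z forward; pixel columns grow to the right and rows downward; lengths in mm; the calibration is good to about 2 mm. A picture is of the moment at which its call begins. camera_params takes no time and is no camera call.
- hand_in(): hands the job in; it is judged then, once.
Trained networks look in the newest picture that a camera, given by its name, has taken for a name from the list of things; names that differ only in an ending like _2 or _b are one class to them, and where a whole thing is asked for, a point or a joint stands for the part that bears it (a point fixed in the world has none). Each returns a list of dicts, best first, with "conf" (0 to 1); they miss things now and then, are a little off and sometimes report something else, mostly with a low value. They report only what shows in the picture. A call takes as long as a camera call.
- masks_of(camera, label): "pixels" (420x560 bool, what is visible of it) and "at" ([column, row] in pixels, amid what is visible of it).
- pinpoint(camera, label): "at" ([column, row] in pixels: a listed point, or the origin of a listed thing).
The state is a dict: "time": time; "joint_pos": joint angles; "qd": joint speeds; "joint_efforts": joint torques, N m; "tool_pos": TCP position; "tcp_rot": TCP orientation; "ft_force": force on the tool from outside, world axes, zero at the start; "wrist_torque": the same for the moment, N m; "finger_gap": finger opening in mm; "grip_force": force on a finger pad.
Only numpy, scipy, OpenCV 4.12 (cv2) and the standard library are available. Lean on these libraries where they do the work, as an engineer would, in place of code of your own. Each camera call takes 0.05 s, during which the arm holds its last target. There are 200 camera calls.

## Working session

There is one attempt and no reset: what is moved stays moved. The work goes in short steps, Python scripts to look and compute and a tool call to move; the robot and the scene stay as the last step left them, time stands still between calls to the robot, and variables do not carry over. Pictures are saved under pics/ and viewed, at most 10 in all, crops included, and the job is handed in when it is done.

Besides the shell and the picture viewer there is one more tool, called after "Emit:" as name(argument=value, ...), one argument or row to a line, values as JSON. step_arm: Moves the arm, as the interface text tells. Its arguments: {"type":"object","properties":{"targets":{"type":"array","items":{"type":"object","properties":{"angular":{"type":"array","items":{"type":"number","minimum":-1,"maximum":1}},"dp":{"type":"array","items":{"type":"number","minimum":-1,"maximum":1}},"fingers":{"type":"number"}}}},"newtons":{"type":"number"}},"required":["targets"]}

```bash
mkdir -p pics
cat > h.py <<'E'
import numpy as np,cv2
from bench import *
def ray(cam,px,z):
    p=camera_params(cam);R=np.array(p["R"]);t=np.array(p["t"])
    f=210/np.tan(np.radians(p["vfov"])/2)
    d=R.T@np.array([(px[0]-p["cx"])/f,(px[1]-p["cy"])/f,1]);c=-R.T@t
    return c+d*(z-c[2])/d[2]
E
python3 - <<'E'
from h import *
s=sense();print({k:s[k] for k in("tool_pos","tcp_rot","time")})
im=[snapshot(c) for c in("scene","top")]
for c,i in zip(("scene","top"),im):
    cv2.imwrite(f"pics/{c}0.png",i);p=camera_params(c);print(c,p)
    for n in "rail carton tin peg brush".split():
        for r in pinpoint(c,n)[:2]: print(n,np.round(r["at"],1),round(r["conf"],2),np.round(ray(c,r["at"],0)))
E
```

```text
{'tool_pos': array([ 261.25274667, -539.52200072,  230.24587634]), 'tcp_rot': array([-1.79895839e+02, -7.44540306e-03,  2.58302278e+01]), 'time': 0.0}
scene {'vfov': 56.47337127192645, 'cx': 277.08819628781293, 'cy': 207.19774653864098, 'R': array([[-0.12171839,  0.99255802,  0.00363442],
       [ 0.7316056 ,  0.09219086, -0.67546583],
       [-0.67077409, -0.07955765, -0.73738233]]), 't': array([  88.9558178 , -407.73910145, 1325.05650293])}
rail [365.1 243.9] 0.92 [646. 188.   0.]
carton [308.9 185.8] 0.67 [476.  51.   0.]
tin [225.8 181.8] 0.72 [ 488. -163.    0.]
tin [308.9 181.3] 0.18 [459.  50.   0.]
peg [265.8 171.4] 0.68 [436. -66.   0.]
brush [137.8 165.2] 0.89 [ 455. -412.    0.]
top {'vfov': 53.19812237673364, 'cx': 279.6848224580011, 'cy': 208.87513012427678, 'R': array([[ 0.00806649, -0.99995239, -0.0054917 ],
       [-0.99962373, -0.00791961, -0.02626159],
       [ 0.02621685,  0.00570147, -0.99964002]]), 't': array([-12.31524131, 595.49086615, 967.78567109])}
rail [199.6 187.7] 0.6 [644. 181.   0.]
carton [257.  263.9] 0.96 [467.  44.   0.]
tin [345.6 254.9] 0.68 [ 489. -162.    0.]
peg [303.1 274.3] 0.48 [443. -63.   0.]
brush [451.5 273.8] 0.88 [ 448. -409.    0.]
```

View pics/top0.png

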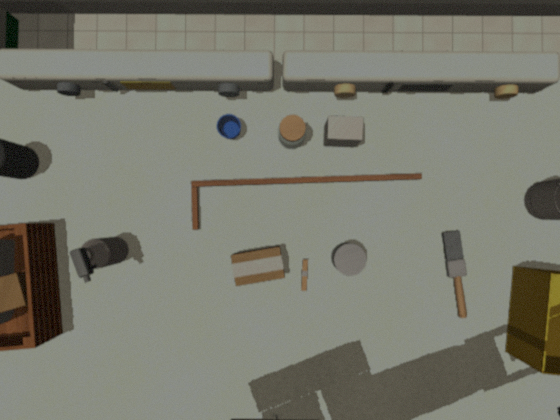

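View pics/scene0.png

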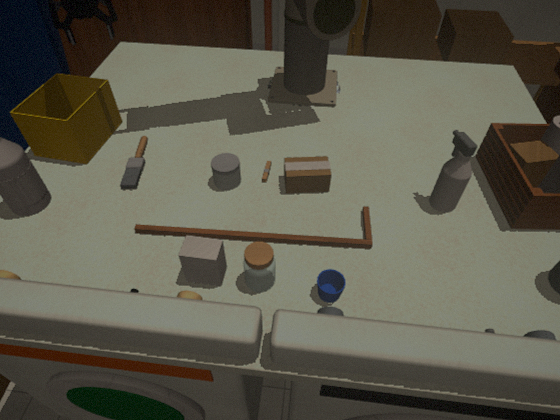

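The top view shows the rail corner at about (199,187), with the long arm running to (421,176). The carton is at (257,265), the peg at (304,274), and the tin at (350,259). In the scene view the carton and tin are both upright. Next I'll measure the yaws and centres.

```bash
cat >> h.py <<'E'
def gnd(pts,z,cam="top"): return np.array([ray(cam,p,z)[:2] for p in pts])
def hull_fit(n,z):
    """min-area rectangle of the mask taken at height z"""
    m=masks_of("top",n)[0]; ys,xs=np.nonzero(m["pixels"]); g=gnd(np.c_[xs,ys],z).astype(np.float32)
    return m["conf"],cv2.minAreaRect(g),g
def corner(n="carton"):
    out={}
    for n in ("carton","tin"):
        for c in ("top","scene"):
            r=pinpoint(c,n)
            if r: out[n,c]=np.round(ray(c,r[0]["at"],0)[:2]).tolist()+[round(r[0]["conf"],2)]
    return out
E
python3 - <<'E'
from h import *
im=snapshot("top")
for n,z in (("rail",18),("carton",50),("tin",60),("peg",12)):
    c,r,g=hull_fit(n,z);print(n,round(c,2),np.round(r[0]),np.round(r[1]),round(r[2],1),"x",g[:,0].min().round(),g[:,0].max().round(),"y",g[:,1].min().round(),g[:,1].max().round())
    if n=="rail":
        a=g[(g[:,1]<130)&(g[:,1]>-320)]
        k=np.polyfit(a[:,1],a[:,0],1);print("rail x=%.4f y+%.1f (centreline), yaw %.2f deg"%(k[0],k[1],-np.degrees(k[0])))
        b=g[g[:,0]<k[1]-5.5*14/5.5+180*k[0]-5];print("stop centre y",b[:,1].mean(),b[:,0].min())
# carton yaw from patch edges: crop
cv2.imwrite("pics/crop.png",cv2.resize(im[160:300,180:380],None,fx=4,fy=4,interpolation=cv2.INTER_CUBIC))
E
```

```text
rail 0.92 [662. -58.] [110. 541.] 13.2 x 550.0 680.0 y -332.0 198.0
rail x=-0.0411 y+661.4 (centreline), yaw 2.36 deg
stop centre y 188.04012 549.68756
carton 0.65 [469.  41.] [ 76. 115.] 11.1 x 425.0 514.0 y -19.0 102.0
tin 0.64 [ 489. -159.] [79. 71.] 45.4 x 453.0 525.0 y -200.0 -121.0
peg 0.51 [446. -65.] [17. 74.] 88.0 x 409.0 482.0 y -74.0 -56.0
```

View pics/crop.png

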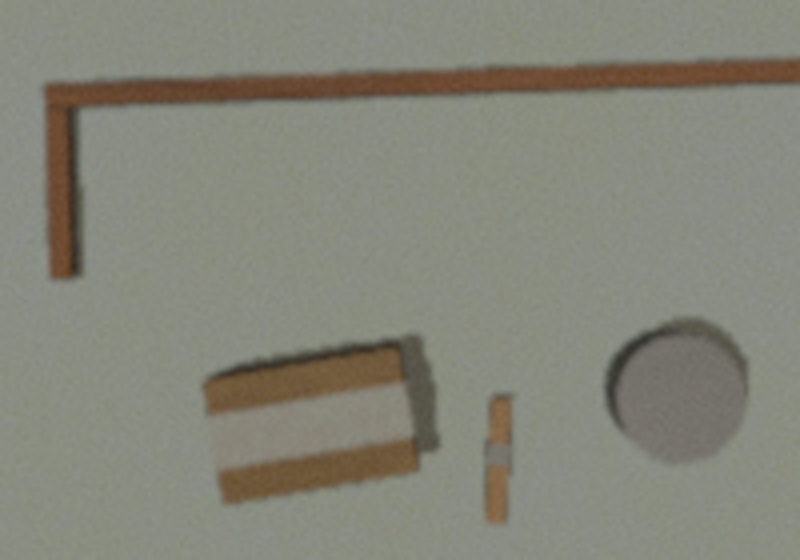

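The crop puts the carton's top-face corners at (205,380), (400,345), (418,468) and (225,502), which gives a yaw of about +10° and a centre near (468,42). The rail's inner corner is near (645,182) with a yaw of about 2.2°. I'll bring the hand behind the carton and push its long side with two fingers.

Emit:
step_arm(
  targets=[
    {"dp": [0.3,-0.38,0.1],"angular": [0,0,0],"fingers": 0.3},
    {"dp": [0.6,-0.76,0.2],"angular": [0,0,0],"fingers": 0.3},
    {"dp": [0.6,-0.76,0.2],"angular": [0,0,0],"fingers": 0.3},
    {"dp": [0.6,-0.76,0.2],"angular": [0,0,0],"fingers": 0.3},
    {"dp": [0.9,-1,0.3],"angular": [0,0,0],"fingers": 0.3},
    {"dp": [0.9,-1,0.3],"angular": [0,0,0],"fingers": 0.3},
    {"dp": [0.9,-1,0.3],"angular": [0,0,0],"fingers": 0.3},
    {"dp": [0.9,-1,0.3],"angular": [0,0,0],"fingers": 0.3},
  ],
)

```text
time: 1.85
tool_pos: [336.3, -283.0, 172.0]
tcp_rot: [179.9, 0.0, 25.8]
ft_force: [-1.2, 0.5, -0.4]
finger_gap: 59.7
grip_force: 0.0
```

```bash
cat >> h.py <<'E'
def go(x,y,z,yaw,cmd=None):
    """dp and turn, in move units, from the present (or commanded) pose to a world pose, tool down"""
    s=sense();p,a=(s["tool_pos"],s["tcp_rot"][2]) if cmd is None else (np.array(cmd[:3]),cmd[3])
    d=np.array([x,y,z])-p;c,n=np.cos(np.radians(a)),np.sin(np.radians(a))
    return np.round(np.array([c*d[0]+n*d[1],n*d[0]-c*d[1],-d[2]])/200,3),round(-(yaw-a)/180,3)
def st():
    s=sense();print(round(s["time"],2),"tcp",np.round(s["tool_pos"],1),"rpy",np.round(s["tcp_rot"],1),"F",np.round(s["ft_force"],1),"gap",round(s["finger_gap"],1))
E
python3 -c "
from h import *
st();print(go(384,27,110,10))"
```

```text
1.85 tcp [ 336.3 -283.   172. ] rpy [179.9   0.   25.8] F [-1.2  0.5 -0.4] gap 59.7
(array([ 0.889, -1.292,  0.31 ]), np.float64(0.088))
```

Emit:
step_arm(
  targets=[
    {"dp": [0.2,-0.3,0.1],"angular": [0,0,0.03]},
    {"dp": [0.4,-0.6,0.15],"angular": [0,0,0.06]},
    {"dp": [0.65,-0.95,0.25],"angular": [0,0,0.088]},
    {"dp": [0.69,-1,0.31],"angular": [0,0,0.088]},
    {"dp": [0.69,-1,0.31],"angular": [0,0,0.088]},
    {"dp": [0.69,-1,0.31],"angular": [0,0,0.088]},
    {"dp": [0.69,-1,0.31],"angular": [0,0,0.088]},
    {"dp": [0.69,-1,0.31],"angular": [0,0,0.088]},
  ],
)

```text
validation failed for argument at $.ta...
```

```bash
python3 -c "
from h import *
st();print(go(381,27,110,10),go(381,27,6,10))"
```

```text
1.85 tcp [ 336.3 -283.   172. ] rpy [179.9   0.   25.8] F [-1.2  0.5 -0.4] gap 59.7
(array([ 0.876, -1.298,  0.31 ]), np.float64(0.088)) (array([ 0.876, -1.298,  0.83 ]), np.float64(0.088))
```

Emit:
step_arm(
  targets=[
    {"dp": [0.2,-0.3,0.1],"angular": [0,0,0.03],"fingers": 0.3},
    {"dp": [0.4,-0.6,0.15],"angular": [0,0,0.06],"fingers": 0.3},
    {"dp": [0.65,-0.95,0.25],"angular": [0,0,0.088],"fingers": 0.3},
    {"dp": [0.69,-1,0.31],"angular": [0,0,0.088],"fingers": 0.3},
    {"dp": [0.69,-1,0.31],"angular": [0,0,0.088],"fingers": 0.3},
    {"dp": [0.69,-1,0.31],"angular": [0,0,0.088],"fingers": 0.3},
    {"dp": [0.69,-1,0.31],"angular": [0,0,0.088],"fingers": 0.3},
    {"dp": [0.69,-1,0.31],"angular": [0,0,0.088],"fingers": 0.3},
  ],
)

```text
time: 2.85
tool_pos: [373.7, -42.9, 109.8]
tcp_rot: [180.0, -0.0, 9.8]
ft_force: [-0.6, -0.1, 0.0]
finger_gap: 59.5
grip_force: 0.0
```

```bash
python3 -c "
from h import *
st();print(go(381,27,110,10),go(381,27,6,10))"
```

```text
2.85 tcp [373.7 -42.9 109.8] rpy [180.   -0.    9.8] F [-0.6 -0.1  0. ] gap 59.5
(array([ 0.095, -0.338, -0.001]), np.float64(-0.001)) (array([ 0.095, -0.338,  0.519]), np.float64(-0.001))
```

Emit:
step_arm(
  targets=[
    {"dp": [0.05,-0.2,0],"angular": [0,0,0],"fingers": 0.3},
    {"dp": [0.095,-0.338,0],"angular": [0,0,0],"fingers": 0.3},
    {"dp": [0.095,-0.338,0.15],"angular": [0,0,0],"fingers": 0.3},
    {"dp": [0.095,-0.338,0.35],"angular": [0,0,0],"fingers": 0.3},
    {"dp": [0.095,-0.338,0.48],"angular": [0,0,0],"fingers": 0.3},
    {"dp": [0.095,-0.338,0.51],"angular": [0,0,0],"fingers": 0.3},
    {"dp": [0.095,-0.338,0.51],"angular": [0,0,0],"fingers": 0.3},
    {"dp": [0.095,-0.338,0.51],"angular": [0,0,0],"fingers": 0.3},
  ],
)

```text
time: 3.85
tool_pos: [381.7, 28.1, 8.7]
tcp_rot: [180.0, -0.1, 10.0]
ft_force: [-0.1, 0.0, -0.3]
finger_gap: 59.8
grip_force: 0.0
```

Emit:
step_arm(
  targets=[
    {"dp": [0.06,0,0],"angular": [0,0,0],"fingers": 0.3},
    {"dp": [0.12,0,0],"angular": [0,0,0],"fingers": 0.3},
    {"dp": [0.16,0,0],"angular": [0,0,0],"fingers": 0.3},
    {"dp": [0.2,0,0],"angular": [0,0,0],"fingers": 0.3},
    {"dp": [0.24,0,0],"angular": [0,0,0],"fingers": 0.3},
    {"dp": [0.28,0,0],"angular": [0,0,0],"fingers": 0.3},
    {"dp": [0.32,0,0],"angular": [0,0,0],"fingers": 0.3},
    {"dp": [0.36,0,0],"angular": [0,0,0],"fingers": 0.3},
  ],
)

```text
time: 4.85
tool_pos: [451.6, 41.0, 7.1]
tcp_rot: [-180.0, 0.0, 10.0]
ft_force: [-3.8, -0.3, 1.1]
finger_gap: 59.8
grip_force: 0.0
```

```bash
python3 -c "
from h import *
st();snapshot('top');print(corner())
for n,z in(('carton',50),):
    c,r,g=hull_fit(n,z);print(c,r)"
```

```text
4.85 tcp [451.6  41.    7.1] rpy [-180.    0.   10.] F [-3.8 -0.3  1.1] gap 59.8
{('carton', 'top'): [498.0, 49.0, 0.61], ('carton', 'scene'): [476.0, 51.0, 0.67], ('tin', 'top'): [482.0, -155.0, 0.67], ('tin', 'scene'): [488.0, -163.0, 0.72]}
0.67 ((503.9936828613281, 47.7880744934082), (69.89293670654297, 115.40255737304688), 6.1827802658081055)
```

Emit:
step_arm(
  targets=[
    {"dp": [0.06,0,0],"angular": [0,0,0],"fingers": 0.3},
    {"dp": [0.12,0,0],"angular": [0,0,0],"fingers": 0.3},
    {"dp": [0.19,0,0],"angular": [0,0,0.005],"fingers": 0.3},
    {"dp": [0.26,0,0],"angular": [0,0,0.012],"fingers": 0.3},
    {"dp": [0.33,0,0],"angular": [0,0,0.02],"fingers": 0.3},
    {"dp": [0.4,0,0],"angular": [0,0,0.028],"fingers": 0.3},
    {"dp": [0.46,0,0],"angular": [0,0,0.036],"fingers": 0.3},
    {"dp": [0.52,0,0],"angular": [0,0,0.043],"fingers": 0.3},
  ],
)

```text
time: 6.15
tool_pos: [554.4, 59.1, 7.1]
tcp_rot: [-180.0, 0.0, 2.2]
ft_force: [-2.8, 0.1, 0.7]
finger_gap: 60.0
grip_force: 0.0
```

```bash
python3 -c "
from h import *
st();snapshot('top');print(corner())
for n,z in(('carton',50),):
    c,r,g=hull_fit(n,z);print(c,r)"
```

```text
6.15 tcp [554.4  59.1   7.1] rpy [-180.     0.     2.2] F [-2.8  0.1  0.7] gap 60.0
{('carton', 'top'): [603.0, 67.0, 0.87], ('carton', 'scene'): [476.0, 51.0, 0.67], ('tin', 'top'): [487.0, -153.0, 0.86], ('tin', 'scene'): [488.0, -163.0, 0.72]}
0.8 ((629.3263549804688, 59.786842346191406), (22.31266975402832, 109.26564025878906), 0.4382539987564087)
```

Emit:
step_arm(
  targets=[
    {"dp": [-0.05,0,0],"angular": [0,0,0],"fingers": 0.3},
    {"dp": [-0.12,0,0],"angular": [0,0,0],"fingers": 0.3},
    {"dp": [-0.14,0,-0.25],"angular": [0,0,0],"fingers": 0.3},
    {"dp": [-0.14,0,-0.52],"angular": [0,0,0],"fingers": 0.65},
    {"dp": [0,0.25,-0.52],"angular": [0,0,-0.05],"fingers": 0.65},
    {"dp": [0.15,0.5,-0.52],"angular": [0,0,-0.11],"fingers": 0.65},
    {"dp": [0.25,0.55,-0.52],"angular": [0,0,-0.17],"fingers": 0.65},
    {"dp": [0.25,0.55,-0.52],"angular": [0,0,-0.23],"fingers": 0.65},
  ],
)

```text
time: 7.45
tool_pos: [608.3, -50.5, 111.3]
tcp_rot: [180.0, -0.0, 43.7]
ft_force: [-0.2, 0.6, 0.2]
finger_gap: 30.0
grip_force: 0.0
```

Emit:
step_arm(
  targets=[
    {"dp": [0,0,0],"angular": [0,0,-0.05],"fingers": 0.65},
    {"dp": [0,0,0],"angular": [0,0,-0.11],"fingers": 0.65},
    {"dp": [0,0,0],"angular": [0,0,-0.17],"fingers": 0.65},
    {"dp": [0,0,0],"angular": [0,0,-0.22],"fingers": 0.65},
    {"dp": [0,0,0],"angular": [0,0,-0.27],"fingers": 0.65},
    {"dp": [0,0,0],"angular": [0,0,-0.27],"fingers": 0.65},
    {"dp": [0,0,0],"angular": [0,0,-0.27],"fingers": 0.65},
    {"dp": [0,0,0],"angular": [0,0,-0.27],"fingers": 0.65},
  ],
)

```text
time: 8.45
tool_pos: [607.8, -49.0, 111.3]
tcp_rot: [-180.0, -0.0, 92.0]
ft_force: [0.3, 0.3, -0.6]
finger_gap: 30.2
grip_force: 0.0
```

```bash
python3 -c "
from h import *
st();print(go(604,-50,7,92.2));cv2.imwrite('pics/t2.png',snapshot('top')[130:310,150:390].repeat(3,0).repeat(3,1))"
```

```text
8.45 tcp [607.8 -49.  111.3] rpy [-180.   -0.   92.] F [ 0.3  0.3 -0.6] gap 30.2
(array([-0.004, -0.019,  0.522]), np.float64(-0.001))
```

View pics/t2.png

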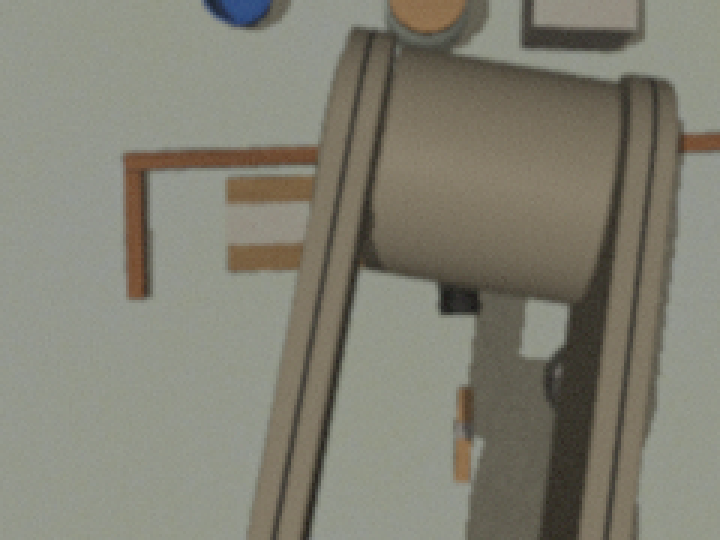

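The arm hides the carton's right end. What is visible is square, lies close to the rail, and has its left end at about (226,190) px. I'll descend on the -y side and push towards the end stop.

Emit:
step_arm(
  targets=[
    {"dp": [0,0,0.2],"angular": [0,0,0],"fingers": 0.65},
    {"dp": [0,-0.01,0.4],"angular": [0,0,0],"fingers": 0.65},
    {"dp": [0,-0.02,0.52],"angular": [0,0,0],"fingers": 0.65},
    {"dp": [0.06,-0.02,0.52],"angular": [0,0,0],"fingers": 0.65},
    {"dp": [0.12,-0.02,0.52],"angular": [0,0,0],"fingers": 0.65},
    {"dp": [0.17,-0.02,0.52],"angular": [0,0,0],"fingers": 0.65},
    {"dp": [0.21,-0.02,0.52],"angular": [0,0,0],"fingers": 0.65},
    {"dp": [0.25,-0.02,0.52],"angular": [0,0,0],"fingers": 0.65},
  ],
)

```text
time: 9.5
tool_pos: [603.1, 0.8, 8.5]
tcp_rot: [179.9, 0.1, 92.1]
ft_force: [-0.1, -4.6, 2.5]
finger_gap: 30.4
grip_force: 0.0
```

Emit:
step_arm(
  targets=[
    {"dp": [0.04,0,0],"angular": [0,0,0],"fingers": 0.65},
    {"dp": [0.08,0,0],"angular": [0,0,0],"fingers": 0.65},
    {"dp": [0.12,0,0],"angular": [0,0,0],"fingers": 0.65},
    {"dp": [0.16,0,0],"angular": [0,0,0],"fingers": 0.65},
    {"dp": [0.2,0,0],"angular": [0,0,0],"fingers": 0.65},
    {"dp": [0.23,0,0],"angular": [0,0,0],"fingers": 0.65},
    {"dp": [0.25,0,0],"angular": [0,0,0],"fingers": 0.65},
    {"dp": [0.25,0,0],"angular": [0,0,0],"fingers": 0.65},
  ],
)

```text
time: 10.5
tool_pos: [600.0, 51.6, 7.0]
tcp_rot: [-180.0, -0.0, 92.1]
ft_force: [-0.3, -0.4, -0.2]
finger_gap: 29.8
grip_force: 0.0
```

```bash
python3 -c "
from h import *
st();snapshot('top');snapshot('scene');print(corner())"
```

```text
10.5 tcp [600.   51.6   7. ] rpy [-180.    -0.    92.1] F [-0.3 -0.4 -0.2] gap 29.8
{('carton', 'scene'): [599.0, 129.0, 0.96], ('tin', 'top'): [481.0, -160.0, 0.59], ('tin', 'scene'): [481.0, -170.0, 0.69]}
```

Emit:
step_arm(
  targets=[
    {"dp": [0.015,0,0],"angular": [0,0,0],"fingers": 0.65},
    {"dp": [0.03,0,0],"angular": [0,0,0],"fingers": 0.65},
    {"dp": [0.04,0,0],"angular": [0,0,0],"fingers": 0.65},
    {"dp": [0.05,0,0],"angular": [0,0,0],"fingers": 0.65},
    {"dp": [0.055,0,0],"angular": [0,0,0],"fingers": 0.65},
    {"dp": [0.06,0,0],"angular": [0,0,0],"fingers": 0.65},
    {"dp": [0.06,0,0],"angular": [0,0,0],"fingers": 0.65},
    {"dp": [0.06,0,0],"angular": [0,0,0],"fingers": 0.65},
  ],
)

```text
time: 11.8
tool_pos: [600.4, 60.2, 7.8]
tcp_rot: [180.0, 0.2, 92.1]
ft_force: [-0.0, -14.5, 2.1]
finger_gap: 29.9
grip_force: 0.0
```

Emit:
step_arm(
  targets=[
    {"dp": [-0.05,0,0],"angular": [0,0,0],"fingers": 0.65},
    {"dp": [-0.1,0,0],"angular": [0,0,0],"fingers": 0.65},
    {"dp": [-0.12,0,-0.25],"angular": [0,0,0],"fingers": 0.65},
    {"dp": [-0.12,0,-0.52],"angular": [0,0,0],"fingers": 0.65},
    {"dp": [0,-0.25,-0.52],"angular": [0,0,0.05],"fingers": 0.3},
    {"dp": [0.2,-0.42,-0.52],"angular": [0,0,0.11],"fingers": 0.3},
    {"dp": [0.345,-0.42,-0.52],"angular": [0,0,0.17],"fingers": 0.3},
    {"dp": [0.345,-0.42,-0.52],"angular": [0,0,0.23],"fingers": 0.3},
  ],
)

```text
time: 12.8
tool_pos: [512.9, 130.6, 111.5]
tcp_rot: [-180.0, -0.1, 50.6]
ft_force: [0.6, 0.7, 0.4]
finger_gap: 60.2
grip_force: 0.0
```

Emit:
step_arm(
  targets=[
    {"dp": [0,0,0],"angular": [0,0,0.05],"fingers": 0.3},
    {"dp": [0,0,0],"angular": [0,0,0.11],"fingers": 0.3},
    {"dp": [0,0,0],"angular": [0,0,0.17],"fingers": 0.3},
    {"dp": [0,0,0],"angular": [0,0,0.22],"fingers": 0.3},
    {"dp": [0,0,0],"angular": [0,0,0.27],"fingers": 0.3},
    {"dp": [0,0,0],"angular": [0,0,0.27],"fingers": 0.3},
    {"dp": [0,0,0],"angular": [0,0,0.27],"fingers": 0.3},
    {"dp": [0,0,0],"angular": [0,0,0.27],"fingers": 0.3},
  ],
)

```text
time: 13.8
tool_pos: [513.5, 128.7, 111.3]
tcp_rot: [-180.0, -0.0, 2.4]
ft_force: [-0.8, -0.9, -0.7]
finger_gap: 60.3
grip_force: 0.0
```

```bash
python3 -c "
from h import *
st();print(go(518,126,7,2.2));cv2.imwrite('pics/s3.png',snapshot('scene')[150:290,240:420].repeat(4,0).repeat(4,1));snapshot('top');print(corner())"
```

```text
13.8 tcp [513.5 128.7 111.3] rpy [-180.    -0.     2.4] F [-0.8 -0.9 -0.7] gap 60.3
(array([0.022, 0.014, 0.522]), np.float64(0.001))
{('carton', 'top'): [601.0, 135.0, 0.95], ('carton', 'scene'): [611.0, 139.0, 0.79], ('tin', 'top'): [484.0, -159.0, 0.59], ('tin', 'scene'): [482.0, -165.0, 0.85]}
```

View pics/s3.png

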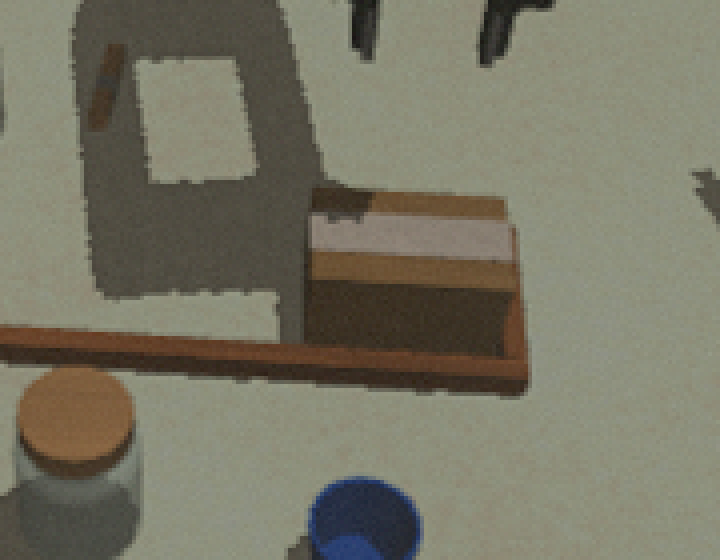

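The carton sits in the corner, square, with its end at the stop (crop 520,330). I'll press it flush against the long rail.

Emit:
step_arm(
  targets=[
    {"dp": [0,0.01,0.25],"angular": [0,0,0],"fingers": 0.3},
    {"dp": [0,0.01,0.5],"angular": [0,0,0],"fingers": 0.3},
    {"dp": [0.06,0.01,0.52],"angular": [0,0,0],"fingers": 0.3},
    {"dp": [0.13,0.01,0.52],"angular": [0,0,0],"fingers": 0.3},
    {"dp": [0.18,0.01,0.52],"angular": [0,0,0],"fingers": 0.3},
    {"dp": [0.21,0.01,0.52],"angular": [0,0,0],"fingers": 0.3},
    {"dp": [0.235,0.01,0.52],"angular": [0,0,0],"fingers": 0.3},
    {"dp": [0.25,0.01,0.52],"angular": [0,0,0],"fingers": 0.3},
  ],
)

```text
time: 15.1
tool_pos: [563.4, 128.7, 7.4]
tcp_rot: [180.0, 0.0, 2.3]
ft_force: [-4.7, -0.9, 2.7]
finger_gap: 59.9
grip_force: 0.0
```

Emit:
step_arm(
  targets=[
    {"dp": [0.01,0,0],"angular": [0,0,0],"fingers": 0.3},
    {"dp": [0.02,0,0],"angular": [0,0,0],"fingers": 0.3},
    {"dp": [0.025,0,0],"angular": [0,0,0],"fingers": 0.3},
    {"dp": [0.03,0,0],"angular": [0,0,0],"fingers": 0.3},
    {"dp": [0.035,0,0],"angular": [0,0,0],"fingers": 0.3},
    {"dp": [0.035,0,0],"angular": [0,0,0],"fingers": 0.3},
    {"dp": [0.035,0,0],"angular": [0,0,0],"fingers": 0.3},
    {"dp": [0.035,0,0],"angular": [0,0,0],"fingers": 0.3},
  ],
)

```text
time: 16.1
tool_pos: [565.2, 128.7, 5.3]
tcp_rot: [180.0, 0.6, 2.3]
ft_force: [-23.0, -1.7, 10.4]
finger_gap: 59.6
grip_force: 0.0
```

The carton is seated: the force rose to 23 N against the rail. Next is the tin, which I'll push with a two-finger cradle diagonally (heading about 57°) straight into the wedge between rail and carton.

Emit:
step_arm(
  targets=[
    {"dp": [-0.07,0,0],"angular": [0,0,0],"fingers": 0.3},
    {"dp": [-0.15,0,0],"angular": [0,0,0],"fingers": 0.3},
    {"dp": [-0.18,0,-0.26],"angular": [0,0,0],"fingers": 0.3},
    {"dp": [-0.2,0,-0.52],"angular": [0,0,0],"fingers": 0.47},
    {"dp": [-0.25,0.25,-0.52],"angular": [0,0,-0.05],"fingers": 0.47},
    {"dp": [-0.35,0.5,-0.52],"angular": [0,0,-0.1],"fingers": 0.47},
    {"dp": [-0.45,0.75,-0.52],"angular": [0,0,-0.15],"fingers": 0.47},
    {"dp": [-0.5,0.95,-0.52],"angular": [0,0,-0.2],"fingers": 0.47},
  ],
)

```text
time: 17.1
tool_pos: [477.7, -66.7, 111.7]
tcp_rot: [179.9, -0.0, 38.5]
ft_force: [0.5, -0.6, 0.3]
finger_gap: 45.4
grip_force: 0.0
```

```bash
python3 -c "
from h import *
st();print(go(445,-227,100,57));snapshot('top');snapshot('scene');print(corner())
for n,z in(('carton',50),('tin',50)):
    c,r,g=hull_fit(n,z);print(c,r)"
```

```text
17.1 tcp [477.7 -66.7 111.7] rpy [179.9  -0.   38.5] F [ 0.5 -0.6  0.3] gap 45.4
(array([-0.627,  0.525,  0.058]), np.float64(-0.103))
{('carton', 'top'): [611.0, 135.0, 0.92], ('carton', 'scene'): [613.0, 139.0, 0.72], ('tin', 'top'): [488.0, -160.0, 0.59], ('tin', 'scene'): [481.0, -170.0, 0.64]}
0.94 ((615.34716796875, 127.69461822509766), (71.4392318725586, 120.53771209716797), 0.5831029415130615)
0.66 ((497.4801025390625, -169.85572814941406), (62.90912628173828, 44.727325439453125), 79.1971206665039)
```

Emit:
step_arm(
  targets=[
    {"dp": [-0.2,0.17,0],"angular": [0,0,-0.05],"fingers": 0.47},
    {"dp": [-0.4,0.34,0],"angular": [0,0,-0.103],"fingers": 0.47},
    {"dp": [-0.6,0.5,0],"angular": [0,0,-0.103],"fingers": 0.47},
    {"dp": [-0.627,0.525,0.05],"angular": [0,0,-0.103],"fingers": 0.47},
    {"dp": [-0.627,0.525,0.25],"angular": [0,0,-0.103],"fingers": 0.47},
    {"dp": [-0.627,0.525,0.45],"angular": [0,0,-0.103],"fingers": 0.47},
    {"dp": [-0.627,0.525,0.52],"angular": [0,0,-0.103],"fingers": 0.47},
    {"dp": [-0.627,0.525,0.52],"angular": [0,0,-0.103],"fingers": 0.47},
  ],
)

```text
time: 18.5
tool_pos: [444.2, -223.6, 6.5]
tcp_rot: [-179.9, -0.0, 56.8]
ft_force: [0.2, 0.8, 0.5]
finger_gap: 45.5
grip_force: 0.0
```

```bash
python3 -c "
from h import *
st();print(go(594,2,7,57))
i=snapshot('top');cv2.imwrite('pics/t4.png',i[150:320,170:400].repeat(3,0).repeat(3,1));print(corner())
for n in('carton','tin'): print(n,[ (np.round(r['at']),round(r['conf'],2)) for r in masks_of('top',n)[:2]])"
```

```text
18.5 tcp [ 444.2 -223.6    6.5] rpy [-179.9   -0.    56.8] F [0.2 0.8 0.5] gap 45.5
(array([ 1.354,  0.01 , -0.003]), np.float64(-0.001))
{('carton', 'top'): [783.0, 112.0, 0.56], ('carton', 'scene'): [613.0, 139.0, 0.72], ('tin', 'top'): [487.0, -163.0, 0.89], ('tin', 'scene'): [481.0, -170.0, 0.64]}
carton [(array([215., 200.]), 0.87)]
tin [(array([346., 257.]), 0.89)]
```

View pics/t4.png

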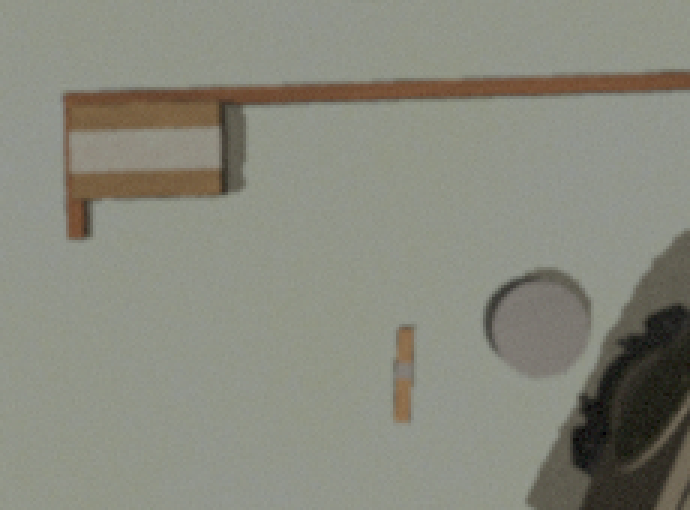

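The carton sits flush in the corner (crop 65–220, 100–200), and the tin at crop (540,325) is just ahead of the cradle. Now I'll push it.

Emit:
step_arm(
  targets=[
    {"dp": [0.06,0,0],"angular": [0,0,0],"fingers": 0.47},
    {"dp": [0.12,0,0],"angular": [0,0,0],"fingers": 0.47},
    {"dp": [0.16,0,0],"angular": [0,0,0],"fingers": 0.47},
    {"dp": [0.2,0,0],"angular": [0,0,0],"fingers": 0.47},
    {"dp": [0.24,0,0],"angular": [0,0,0],"fingers": 0.47},
    {"dp": [0.29,0,0],"angular": [0,0,0],"fingers": 0.47},
    {"dp": [0.34,0,0],"angular": [0,0,0],"fingers": 0.47},
    {"dp": [0.4,0,0],"angular": [0,0,0],"fingers": 0.47},
  ],
)

```text
time: 19.85
tool_pos: [488.9, -158.4, 7.8]
tcp_rot: [179.9, 0.0, 56.8]
ft_force: [-3.9, -4.3, 2.7]
finger_gap: 45.2
grip_force: 0.0
```

Emit:
step_arm(
  targets=[
    {"dp": [0.06,0,0],"angular": [0,0,0],"fingers": 0.47},
    {"dp": [0.12,0,0],"angular": [0,0,0],"fingers": 0.47},
    {"dp": [0.18,0,0],"angular": [0,0,0],"fingers": 0.47},
    {"dp": [0.24,0,0],"angular": [0,0,0],"fingers": 0.47},
    {"dp": [0.3,0,0],"angular": [0,0,0],"fingers": 0.47},
    {"dp": [0.36,0,0],"angular": [0,0,0],"fingers": 0.47},
    {"dp": [0.42,0,0],"angular": [0,0,0],"fingers": 0.47},
    {"dp": [0.48,0,0],"angular": [0,0,0],"fingers": 0.47},
  ],
)

```text
time: 20.85
tool_pos: [541.3, -77.9, 7.6]
tcp_rot: [180.0, 0.0, 56.8]
ft_force: [-3.1, -5.1, 4.5]
finger_gap: 45.3
grip_force: 0.0
```

```bash
python3 -c "
from h import *
st();print(go(594,2,7,57))
i=snapshot('scene');cv2.imwrite('pics/s5.png',i[120:290,180:410].repeat(3,0).repeat(3,1));print(corner())"
```

```text
20.85 tcp [541.3 -77.9   7.6] rpy [180.    0.   56.8] F [-3.1 -5.1  4.5] gap 45.3
(array([0.478, 0.001, 0.003]), np.float64(-0.001))
{('carton', 'top'): [783.0, 112.0, 0.56], ('carton', 'scene'): [613.0, 134.0, 0.7], ('tin', 'top'): [487.0, -163.0, 0.89], ('tin', 'scene'): [560.0, -49.0, 0.6]}
```

View pics/s5.png

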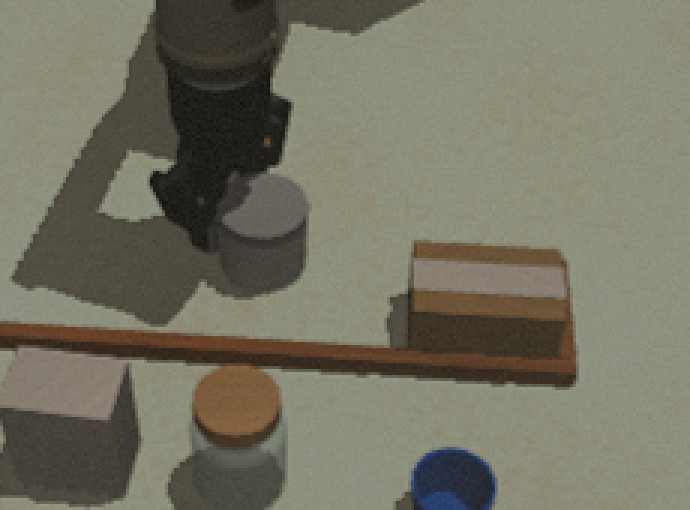

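The tin is upright in the cradle at crop (262,235), with a clear path to the carton's end. I'll carry on and slow down near contact.

Emit:
step_arm(
  targets=[
    {"dp": [0.06,0,0],"angular": [0,0,0],"fingers": 0.47},
    {"dp": [0.12,0,0],"angular": [0,0,0],"fingers": 0.47},
    {"dp": [0.18,0,0],"angular": [0,0,0],"fingers": 0.47},
    {"dp": [0.24,0,0],"angular": [0,0,0],"fingers": 0.47},
    {"dp": [0.29,0,0],"angular": [0,0,0],"fingers": 0.47},
    {"dp": [0.34,0,0],"angular": [0,0,0],"fingers": 0.47},
    {"dp": [0.38,0,0],"angular": [0,0,0],"fingers": 0.47},
    {"dp": [0.41,0,0],"angular": [0,0,0],"fingers": 0.47},
  ],
)

```text
time: 22.1
tool_pos: [585.9, -9.3, 7.4]
tcp_rot: [-180.0, 0.0, 56.8]
ft_force: [-3.4, -5.0, 4.4]
finger_gap: 45.3
grip_force: 0.0
```

Emit:
step_arm(
  targets=[
    {"dp": [0.015,0,0],"angular": [0,0,0],"fingers": 0.47},
    {"dp": [0.025,0,0],"angular": [0,0,0],"fingers": 0.47},
    {"dp": [0.035,0,0],"angular": [0,0,0],"fingers": 0.47},
    {"dp": [0.045,0,0],"angular": [0,0,0],"fingers": 0.47},
    {"dp": [0.05,0,0],"angular": [0,0,0],"fingers": 0.47},
    {"dp": [0.055,0,0],"angular": [0,0,0],"fingers": 0.47},
    {"dp": [0.055,0,0],"angular": [0,0,0],"fingers": 0.47},
    {"dp": [0.055,0,0],"angular": [0,0,0],"fingers": 0.47},
  ],
)

```text
time: 23.1
tool_pos: [591.7, -0.3, 7.3]
tcp_rot: [-180.0, 0.0, 56.8]
ft_force: [-2.9, -4.0, 3.6]
finger_gap: 45.4
grip_force: 0.0
```

No contact yet, so I'll creep forward.

Emit:
step_arm(
  targets=[
    {"dp": [0.01,0,0],"angular": [0,0,0],"fingers": 0.47},
    {"dp": [0.015,0,0],"angular": [0,0,0],"fingers": 0.47},
    {"dp": [0.02,0,0],"angular": [0,0,0],"fingers": 0.47},
    {"dp": [0.025,0,0],"angular": [0,0,0],"fingers": 0.47},
    {"dp": [0.025,0,0],"angular": [0,0,0],"fingers": 0.47},
    {"dp": [0.025,0,0],"angular": [0,0,0],"fingers": 0.47},
    {"dp": [0.025,0,0],"angular": [0,0,0],"fingers": 0.47},
    {"dp": [0.025,0,0],"angular": [0,0,0],"fingers": 0.47},
  ],
)

```text
time: 24.1
tool_pos: [594.5, 4.0, 7.2]
tcp_rot: [-180.0, 0.0, 56.8]
ft_force: [-2.2, -3.7, 3.9]
finger_gap: 45.4
grip_force: 0.0
```

Emit:
step_arm(
  targets=[
    {"dp": [0.01,0,0],"angular": [0,0,0],"fingers": 0.47},
    {"dp": [0.015,0,0],"angular": [0,0,0],"fingers": 0.47},
    {"dp": [0.02,0,0],"angular": [0,0,0],"fingers": 0.47},
    {"dp": [0.025,0,0],"angular": [0,0,0],"fingers": 0.47},
    {"dp": [0.025,0,0],"angular": [0,0,0],"fingers": 0.47},
    {"dp": [0.025,0,0],"angular": [0,0,0],"fingers": 0.47},
    {"dp": [0.025,0,0],"angular": [0,0,0],"fingers": 0.47},
    {"dp": [0.025,0,0],"angular": [0,0,0],"fingers": 0.47},
  ],
)

```text
time: 25.1
tool_pos: [596.5, 6.8, 7.3]
tcp_rot: [-180.0, 0.2, 56.8]
ft_force: [-8.3, -10.9, 7.9]
finger_gap: 44.9
grip_force: 0.0
```

```bash
python3 -c "
from h import *
st();i=snapshot('scene');cv2.imwrite('pics/s6.png',i[150:270,230:400].repeat(4,0).repeat(4,1));print(corner())"
```

```text
25.1 tcp [596.5   6.8   7.3] rpy [-180.     0.2   56.8] F [ -8.3 -10.9   7.9] gap 44.9
{('carton', 'top'): [783.0, 112.0, 0.56], ('carton', 'scene'): [617.0, 138.0, 0.59], ('tin', 'top'): [487.0, -163.0, 0.89], ('tin', 'scene'): [611.0, 34.0, 0.56]}
```

View pics/s6.png

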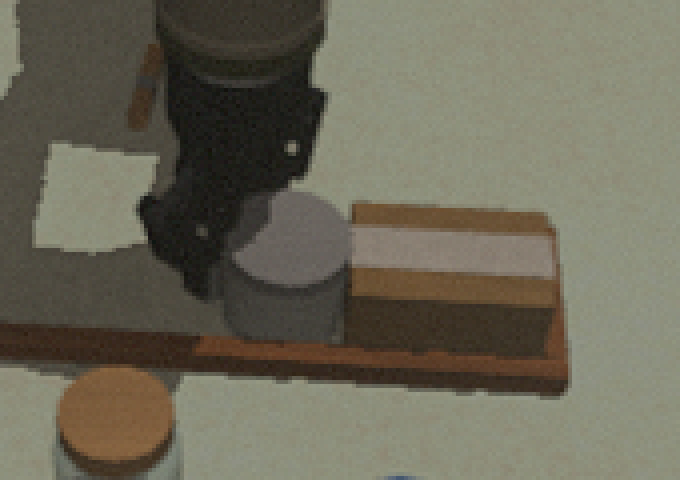

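The tin touches the carton, and the force rose in both x and y. One gentle extra press towards the rail will make sure, then I'll retreat.

Emit:
step_arm(
  targets=[
    {"dp": [0.004,0.005,0],"angular": [0,0,0],"fingers": 0.47},
    {"dp": [0.007,0.01,0],"angular": [0,0,0],"fingers": 0.47},
    {"dp": [0.01,0.014,0],"angular": [0,0,0],"fingers": 0.47},
    {"dp": [0.012,0.017,0],"angular": [0,0,0],"fingers": 0.47},
    {"dp": [0.012,0.017,0],"angular": [0,0,0],"fingers": 0.47},
    {"dp": [0.012,0.017,0],"angular": [0,0,0],"fingers": 0.47},
    {"dp": [0.012,0.017,0],"angular": [0,0,0],"fingers": 0.47},
    {"dp": [0.012,0.017,0],"angular": [0,0,0],"fingers": 0.47},
  ],
)

```text
time: 26.35
tool_pos: [597.1, 6.7, 7.1]
tcp_rot: [-179.6, 0.4, 56.8]
ft_force: [-28.3, -14.5, 24.0]
finger_gap: 45.0
grip_force: 1.8
```

Emit:
step_arm(
  targets=[
    {"dp": [-0.01,0,0],"angular": [0,0,0],"fingers": 0.47},
    {"dp": [-0.05,0,0],"angular": [0,0,0],"fingers": 0.47},
    {"dp": [-0.12,0,0],"angular": [0,0,0],"fingers": 0.47},
    {"dp": [-0.2,0,0],"angular": [0,0,0],"fingers": 0.47},
    {"dp": [-0.25,0,-0.25],"angular": [0,0,0],"fingers": 0.47},
    {"dp": [-0.4,0,-0.55],"angular": [0,0,0],"fingers": 0.47},
    {"dp": [-0.65,0,-0.7],"angular": [0,0,0],"fingers": 0.47},
    {"dp": [-0.95,0,-0.7],"angular": [0,0,0],"fingers": 0.47},
  ],
)

```text
time: 27.35
tool_pos: [499.0, -152.5, 151.6]
tcp_rot: [179.5, -0.1, 56.9]
ft_force: [0.1, -1.3, -0.4]
finger_gap: 45.8
grip_force: 0.0
```

Emit:
step_arm(
  targets=[
    {"dp": [-0.3,0,0],"angular": [0,0,0],"fingers": 0.47},
    {"dp": [-0.5,0.2,0],"angular": [0,0,0],"fingers": 0.47},
    {"dp": [-0.6,0.2,0],"angular": [0,0,0],"fingers": 0.47},
    {"dp": [-0.6,0.2,0],"angular": [0,0,0],"fingers": 0.47},
    {"dp": [-0.6,0.2,0],"angular": [0,0,0],"fingers": 0.47},
    {"dp": [-0.6,0.2,0],"angular": [0,0,0],"fingers": 0.47},
    {"dp": [-0.6,0.2,0],"angular": [0,0,0],"fingers": 0.47},
    {"dp": [-0.6,0.2,0],"angular": [0,0,0],"fingers": 0.47},
  ],
)

```text
time: 28.35
tool_pos: [465.5, -272.2, 147.4]
tcp_rot: [180.0, -0.0, 56.8]
ft_force: [-0.2, 0.1, 0.2]
finger_gap: 45.2
grip_force: 0.0
```

```bash
python3 -c "
from h import *
st();snapshot('scene');i=snapshot('top');cv2.imwrite('pics/t7.png',i[165:235,180:300].repeat(6,0).repeat(6,1));print(corner())
r=hull_fit('tin',60);print(r[0],r[1])"
```

```text
28.35 tcp [ 465.5 -272.2  147.4] rpy [180.   -0.   56.8] F [-0.2  0.1  0.2] gap 45.2
{('carton', 'top'): [504.0, 377.0, 0.69], ('carton', 'scene'): [613.0, 140.0, 0.86], ('tin', 'top'): [620.0, 39.0, 0.89], ('tin', 'scene'): [619.0, 36.0, 0.86]}
0.62 ((618.2843017578125, 38.15675354003906), (68.11282348632812, 68.98542022705078), 27.060291290283203)
```

View pics/t7.png

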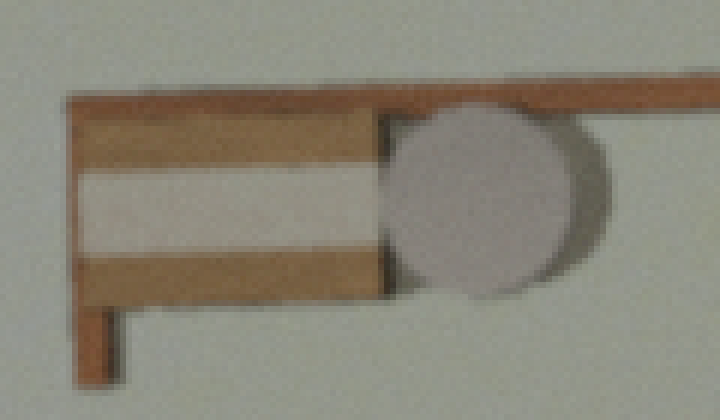

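The picture shows the carton flush in the corner (crop 75–385, 105–305) and the tin at crop (480,200), touching both the carton and the rail. The hand is clear.

```bash
python3 -c "
from bench import *
print(hand_in())"
```

```text
the job is handed in; nothing more can be done
None
```

I pushed the carton flush into the rail corner, slid the tin up against both the rail and the carton, moved the hand clear and handed the job in at about 28 s; the hand-in call returned no verdict.

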